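# Set, lock and bolt the router lift

### The job

Set the router lift's cutting depth: turn the black bar knob clockwise until its yellow pointer stands at the red mark on the dial rim; then swing the orange lock ring fully clockwise, tight against its stop, by its black upright grip, without losing the setting; last, push the red-handled bolt across until it is fully home in the yellow keeper. Leave the bottle, can, jar and drill standing where they are, and let go of everything.

Things in the scene. Friction and masses are not known exactly. Their poses are not given: they have to be found in the camera images.
- lift: Aluminium router-lift plate, 240 (x) x 340 (y) x 12 mm, fixed; position and yaw vary. Origin: centre of its underside, at bench level; z up. All offsets here are in its frame (mm). Fixed white dial drum: axis x 0, y 80, radius 50, top z 42; lock ring round its foot: radius 52 to 65, top z 29; bolt along the line y -140. No fitting is higher than z 97.
- knob_grip (a point): Point on the vertical turning axis of the black depth knob, at z 73 mm, in the upper part of its bar grip. The bar is 57 mm long, 15 mm thick and runs along the knob's pointer direction; it stands from z 51 to z 87 on a round skirt (radius 30, z 43 to 51). Its x axis points along the yellow pointer.
- knob_tip (a point): Tip of the knob's yellow pointer, 45 mm from the knob axis, z 47 mm; turns with the knob. The bar's top carries a yellow line on the pointer's side.
- mark_tip (a point): Inner end of the red mark clipped on the dial's rim, 45 mm from the knob axis, z 46 mm: where knob_tip must be brought. Its angle varies from start to start; it never moves. The mark always lies 0.6 to 2.8 rad clockwise (seen from above) of the pointer at the start.
- depth_knob (a joint): Turn of the knob in rad, growing clockwise seen from above, 0 to 3.3; stiff (about 0.08 N m) and stays where it is left. It starts between 0 and 0.9.
- ring_post (a point): On the axis of the lock ring's upright black cylindrical grip (18 mm diameter, z 28 to 96 mm, at the end of an orange arm, 100 mm from the knob axis); the point is at z 74 mm. It moves round the knob axis with the ring.
- lock_ring (a joint): Turn of the lock ring in rad, growing clockwise seen from above; its end stop, 1.15, is tight; above 1.05 counts as tight. It starts loose, between 0 and 0.35. At 0 the grip lies 2.2 rad anticlockwise of the plate's x axis as seen from the knob axis. Friction about 0.25 N m (2.5 N at the grip); stays where it is left.
- bolt_post (a point): On the axis of the bolt's upright red cylindrical handle (16 mm diameter, z 25 to 82 mm); the point is at z 65 mm. The handle stands up from a steel rod between two steel guides (tops at z 38; the keeper is as high); it slides along the plate's +x.
- bolt (a joint): Travel of the bolt in m along the plate's +x towards the yellow keeper: 0.044 is its end stop, fully home; above 0.039 counts as fully in the keeper. It starts drawn back, between 0 and 0.012. Friction about 2.5 N; stays where it is left.
- glue_mid (a point): Middle of a loose white glue bottle, 54 mm diameter, 150 mm tall, standing upright on the plate; z axis up. Must not be moved or tipped.
- spray_mid (a point): Middle of a loose green spray can, 58 mm diameter, 180 mm tall, standing on the bench. Must not be moved or tipped.
- jar_mid (a point): Middle of a loose amber jar of screws, 62 mm diameter, 85 mm tall, standing on the bench. The can and the jar may have changed places. Must not be moved or tipped.
- drill_mid (a point): A loose yellow and black cordless drill standing on its battery; the point is 95 mm above the bench over the battery's centre. Battery 118 (x) x 75 (y) x 58 mm high; the motor body above is 60 mm across, from x -55 to +105 mm, top at 190 mm; its x lies within 0.2 rad of the plate's x. Must not be moved or tipped.
There are look-alikes about, which are no part of the job. There is more than one size of the part that bears drill_mid; the job needs the larger.

How it is judged (in metres and radians):
On the way, in this order (a step that is already met when the one before it is completed fails the run):
1. the knob's pointer stands at the red mark while the lock ring is still loose (horizontal distance between knob_tip and mark_tip below 0.006 m and value of joint lock_ring below 0.7 rad), for 0.3 s.
2. the lock ring is turned tight with the pointer still at the mark (horizontal distance between knob_tip and mark_tip below 0.006 m and value of joint lock_ring above 1.05 rad), for 0.2 s.
3. the bolt is fully in its keeper (value of joint bolt above 0.039 m), for 0.2 s.
At the end, for the whole second after the job is handed in: The pointer tip is within 6 mm of the red mark, the lock ring is turned past 1.05 rad (stop at 1.15), the bolt is at least 39 mm across (stop at 44) and at rest, and the bottle, can, jar and drill stand upright (within 0.2 rad) within 30 mm of where they were (all of step 2 and value of joint bolt above 0.039 m and velocity of joint bolt below 0.01 m/s and distance of each of glue_mid, spray_mid, jar_mid, drill_mid from where it was at the start of the episode below 0.03 m and angle between each of glue_mid, spray_mid, jar_mid, drill_mid's own z axis and vertical below 0.2 rad); the robot touches nothing.
It fails at once if the glue bottle is pushed away or tipped (distance of glue_mid from where it was at the start of the episode above 0.03 m or angle between glue_mid's own z axis and vertical above 0.2 rad).
It fails at once if the spray can is pushed away or tipped (distance of spray_mid from where it was at the start of the episode above 0.03 m or angle between spray_mid's own z axis and vertical above 0.2 rad).
It fails at once if the screw jar is pushed away or tipped (distance of jar_mid from where it was at the start of the episode above 0.03 m or angle between jar_mid's own z axis and vertical above 0.2 rad).
It fails at once if the drill is pushed away or tipped (distance of drill_mid from where it was at the start of the episode above 0.03 m or angle between drill_mid's own z axis and vertical above 0.2 rad).
It also fails if it takes over 72 s, if anything falls off the work surface, if the arm or the gripper's body presses on something with over 40 N, if the wrist force passes 120 N, or if a joint passes its speed limit or range.

### The arm

A 6-joint arm with a two-finger parallel gripper is mounted at the origin on the work surface. World frame = base frame: x ahead of the robot, y to its left, z up, the work surface at z = 0. Lengths are in mm, angles in rad, forces in N, time in s.
With the tool pointing down it reaches from about 300 to 775 mm from the base axis. Payload 14.6 kg.
Tool frame: the origin (TCP) lies on the centre line of the jaws, within the pads' length; the fingertips stand 19 mm ahead of it and the grasp point (between the pads) is the TCP (bot.tip_reach is the distance from the TCP to the fingertips, in mm); z points along the fingers, y is the line along which they close (so a half turn about z gives the same grasp; the last joint's range is limited). The gripper opens to 85 mm and grips with 20 to 120 N. Pads are 22 mm wide; open, the fingers measure 114 mm over their backs; the gripper's body (76 mm by 85 mm) begins 54 mm behind the grasp point. The pads swing forward as they close: fully open they stand 13 mm farther back than shut.
Start: joints at [-1.384, 0.3, 1.521, -0, 1.321, -0.067], TCP at [138.09, -532.373, 229.081] pointing down, gripper open.
Joint ranges: [-3.03, 3.03], [-0.79, 2.21], [0.23, 2.52], [-1.04, 4.18], [0, 3.07], [-2.55, 2.55]. Speed limits (rad/s): [2.22, 2.22, 2.57, 3.14, 3.14, 3.14].

### API

Orientations are given as a unit quaternion [w, x, y, z].
In Python, from rig import bot gives the robot as it stands. Calls block until the motion is done:
- bot.move_to(position, orientation): joint-space move of the TCP to a pose.
- bot.servo_line(position, attitude=None, speed=150, until_force=None): straight line of the TCP; attitude=None keeps the orientation; speed is the mean speed in mm/s. With until_force (N) it stops when the force on the tool has changed by that much, and returns True; else False.
- bot.move_joints(angles): joint-space move.
- bot.move_gripper(opening, grip_force=None): finger opening in mm; grip_force is the grip in N (None keeps the last); returns when the fingers have stopped.
- bot.dwell(seconds).
- bot.ik(position, orientation): joint angles nearest the present ones, or None.
- bot.read_state(): the state.
- bot.read_camera(name): name is "side" or "top" or "wrist"; returns a dict with "image" (420x560x3 uint8, blue, green, red), "depth" (420x560 float32, mm along the optical axis (not along the pixel's ray), 0 where there is no reading), "fovy" (degrees; the focal length in pixels is half the picture's height over the tangent of half this angle, whatever the lens; pixels are square), "cx", "cy" (the principal point, pixels), "eye" and "attitude" of the camera in the world; the wrist camera has in their place "mount" (4x4, takes a point from camera to tool coordinates, whose origin is the TCP and whose axes are the flange's). Camera axes: x right, y down, z forward; pixel columns grow to the right and rows downward; lengths in mm; the calibration is good to about 2 mm. A picture is of the moment at which its call begins: read the wrist's pose just before it.
A pose or a line that the arm cannot do raises bot.MotionError and nothing moves.
- bot.finish_job(): hands the job in; it is judged then, once.
The state is a dict: "clock": time; "joint_positions": joint angles; "qvel": joint speeds; "effort": joint torques, N m; "ee_pos": TCP position; "tool_rot": TCP orientation; "ft_force": force on the tool from outside, world axes, zero at the start; "moment": the same for the moment, N m; "grip_width": finger opening in mm; "grip_force": force on a finger pad.
Only numpy, scipy, OpenCV 4.12 (cv2) and the standard library are available. Lean on these libraries where they do the work, as an engineer would, in place of code of your own. Each camera call takes 0.05 s, during which the arm holds its last target. There are 200 camera calls.

## Working session

There is one attempt and no reset: what is moved stays moved. The work goes in short steps, each a Python script; the robot and the scene stay as the last script left them, time stands still between calls to the robot, and variables do not carry over. Pictures are saved under pics/ and viewed, at most 10 in all, crops included, and the job is handed in when it is done.

```bash
mkdir -p pics; cat > h.py <<'E'
import numpy as np, cv2
from rig import bot
from scipy.spatial.transform import Rotation as R
def cam(n):
    c=bot.read_camera(n); im=c["image"]; f=im.shape[0]/2/np.tan(np.radians(c["fovy"])/2); c["f"]=f; return c
def rot(q): return R.from_quat(np.r_[q[1:],q[0]]).as_matrix()
def pose(c,st=None):
    if "eye" in c:
        a=np.array(c["attitude"]); return (a if a.shape==(3,3) else rot(a)), np.array(c["eye"])
    Rt=rot(st["tool_rot"]); M=np.array(c["mount"]); return Rt@M[:3,:3], Rt@M[:3,3]+st["ee_pos"]
def ray(c,u,v,z,st=None):
    Rc,e=pose(c,st); d=Rc@np.array([(u-c["cx"])/c["f"],(v-c["cy"])/c["f"],1.]); return e+d*(z-e[2])/d[2]
def pts(c,st=None):
    Rc,e=pose(c,st); v,u=np.mgrid[:420,:560]; D=c["depth"]
    return np.stack([(u-c["cx"])/c["f"]*D,(v-c["cy"])/c["f"]*D,D],-1)@Rc.T+e
def down(yaw): # tool z down, tool y axis at angle yaw in the world
    y=np.array([np.cos(yaw),np.sin(yaw),0]); z=np.array([0,0,-1.]); x=np.cross(y,z)
    q=R.from_matrix(np.stack([x,y,z],1)).as_quat(); return np.r_[q[3],q[:3]]
E
python3 - <<'E'
from h import *
for n in ("top","side"):
    c=cam(n); cv2.imwrite(f"pics/{n}.png",c["image"]); print(n,c["eye"],c["attitude"],c["f"],c["cx"],c["cy"])
    np.save(n+".npy",c,allow_pickle=True)
s=bot.read_state(); print(s["clock"],s["tool_rot"],s["ft_force"])
E
```

```text
top [ 412.0825199   -28.69795774 1178.40424628] [-0.03064802  0.714233   -0.6988947   0.02186607] 455.6740811173486 276.08179844019077 214.34072140711356
side [ 16.53993486 536.46039677 815.19212313] [ 0.13188754 -0.33831505  0.86113798 -0.35579486] 466.34746533665816 284.1688926908542 210.53634161545335
0.1 [-5.27411321e-04  9.91956655e-01  1.26576908e-01 -4.55099405e-05] [-0.10658108  0.50788299  0.44174804]
```

View pics/top.png

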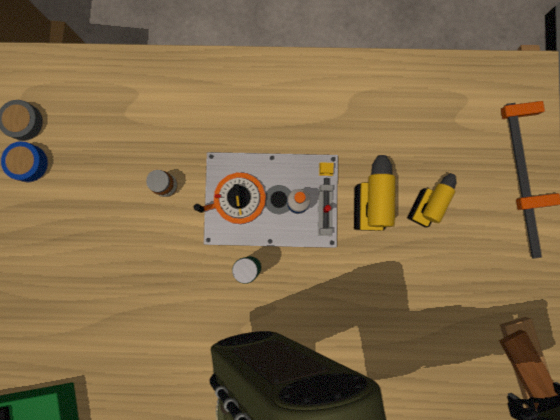

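View pics/side.png

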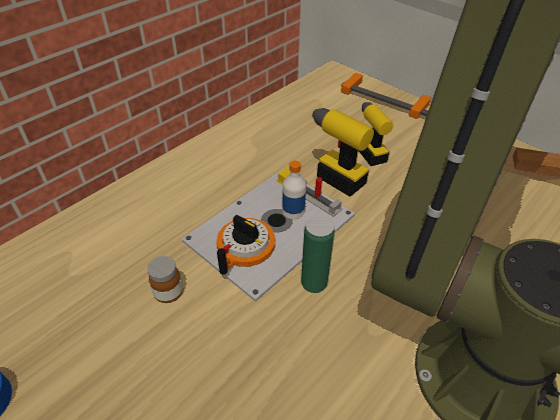

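The top view shows the plate from (206,154) to (338,247), with the knob at (240,198), the ring grip at (199,208), the bolt handle at (327,208) and the keeper at (326,168). There are two drills: the large one at (380,195) and the small one at (437,200). The task asks for the larger one, which is the one beside the plate. The glue bottle is at (298,200), the can at (246,269) and the jar at (160,182). The blue and grey tins at the left are not part of the job. Next I get a rough plate pose and take a wrist view from above.

```bash
python3 - <<'E'
from h import *
c=np.load("top.npy",allow_pickle=True).item()
im=c["image"]; hsv=cv2.cvtColor(im,cv2.COLOR_BGR2HSV)
P=pts(c)
m=((hsv[...,1]<45)&(hsv[...,2]>110)&(P[...,2]>3)&(P[...,2]<22)).astype(np.uint8); m[:, :195]=0; m[:,345:]=0; m[255:]=0; m[:145]=0
m=cv2.morphologyEx(m,cv2.MORPH_OPEN,np.ones((3,3)))
uv=np.argwhere(m)[:,::-1].astype(np.float32)
W=np.array([ray(c,u,v,12)[:2] for u,v in uv]).astype(np.float32)
r=cv2.minAreaRect(W); print("plate",r)
for n,(u,v,z) in dict(knob=(240,198,85),bottle=(300,198,150),post=(199,208,96),boltp=(327,208,82),keeper=(326,168,38),can=(245,270,180),jar=(159,182,85)).items(): print(n,ray(c,u,v,z).round(), P[v,u].round())
# heights by cluster near
for n,(u0,u1,v0,v1,lo) in dict(bottle=(285,315,185,215,100),can=(228,265,250,285,120),jar=(143,175,165,198,60),drill=(350,400,150,235,140),batt=(350,372,170,235,30)).items():
    q=P[v0:v1,u0:u1].reshape(-1,3); q=q[q[:,2]>lo]; print(n,len(q),q.min(0).round(),q.max(0).round(),np.median(q,0).round())
print(np.array(bot.read_camera("wrist")["mount"]).round(3), bot.read_camera("wrist")["fovy"])
for z in (350,420,480): print(z,bot.ik([480,0,z],down(np.pi/2)),bot.ik([420,0,z],down(np.pi/2)))
E
```

```text
plate ((537.88037109375, 1.0336761474609375), (338.347900390625, 238.4287109375), 89.9039306640625)
knob [531.  74.  85.] [531.  74.  85.]
bottle [527. -68. 150.] [525. -68. 163.]
post [504. 170.  96.] [504. 171.  92.]
boltp [ 511. -137.   82.] [ 511. -136.   83.]
keeper [ 617. -137.   38.] [ 616. -137.   41.]
can [363.  50. 180.] [363.  49. 181.]
jar [566. 272.  85.] [566. 271.  87.]
bottle 399 [412. -94. 101.] [ 553.  -29. 1178.] [524. -66. 118.]
can 564 [334. -29. 121.] [ 412.   77. 1178.] [363.  48. 180.]
jar 455 [412. -29.  60.] [ 596.  302. 1178.] [568. 272.  85.]
drill 1787 [ 412. -279.  153.] [ 627.  -29. 1178.] [ 535. -245.  184.]
batt 781 [ 412. -249.   30.] [ 586.  -29. 1178.] [ 518. -223.   58.]
[[ 1.00000e-03 -9.56000e-01 -2.94000e-01  7.52090e+01]
 [ 1.00000e+00  1.00000e-03  0.00000e+00  1.58900e+00]
 [-0.00000e+00 -2.94000e-01  9.56000e-01 -1.45527e+02]
 [ 0.00000e+00  0.00000e+00  0.00000e+00  1.00000e+00]] 64.68193868585027
350 [-7.63240810e-02  7.48564057e-02  1.51005465e+00 -4.44089210e-16
  1.55668160e+00 -1.64712041e+00] [-8.72535278e-02 -6.71207627e-02  1.65255267e+00 -4.44089210e-16
  1.55616075e+00 -1.65804985e+00]
420 [-7.63240810e-02  7.03279740e-02  1.35890220e+00 -4.44089210e-16
  1.71236248e+00 -1.64712041e+00] [-8.72535278e-02 -7.17014875e-02  1.50083954e+00 -4.44089210e-16
  1.71245460e+00 -1.65804985e+00]
480 [-7.63240810e-02  8.73579822e-02  1.20603049e+00 -4.44089210e-16
  1.84820418e+00 -1.64712041e+00] [-8.72535278e-02 -5.51257356e-02  1.35071764e+00 -4.44089210e-16
  1.84600075e+00 -1.65804985e+00]
```

```bash
python3 - <<'E'
from h import *
bot.move_to([490,5,330],down(np.pi/2))
s=bot.read_state(); c=cam("wrist"); c["st"]=s
cv2.imwrite("pics/w1.png",c["image"]); np.save("w1.npy",c,allow_pickle=True); print(s["clock"],s["ee_pos"],s["joint_positions"])
E
```

```text
2.5167 [490.02614784   4.44483973 329.86622262] [-6.56414679e-02  1.04577405e-01  1.52296921e+00 -8.83663785e-05
  1.51429464e+00 -1.63495332e+00]
```

View pics/w1.png

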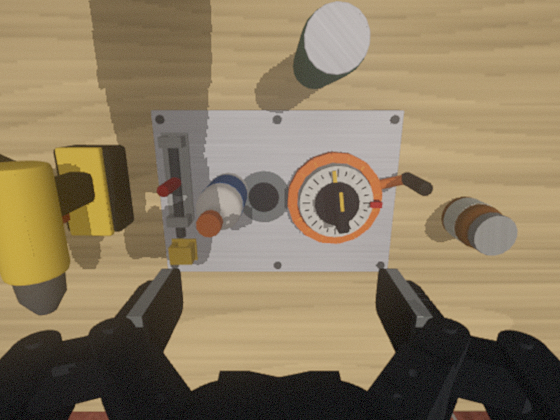

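The dial is centred near (340,203). The yellow pointer tip is at about (334,172), with the yellow line on the bar top at (341,200). The red mark is at (374,204), about a quarter turn clockwise of the pointer. The ring grip is at (420,185), the red bolt handle at (170,186) and the bottle at (215,205). I confirm this in an enlarged crop and take measurements by colour.

```bash
python3 - <<'E'
from h import *
c=np.load("w1.npy",allow_pickle=True).item(); s=c["st"]; im=c["image"]; hsv=cv2.cvtColor(im,cv2.COLOR_BGR2HSV); P=pts(c,s)
cv2.imwrite("pics/crop1.png",cv2.resize(im[140:260,270:440],None,fx=4.5,fy=4.5,interpolation=cv2.INTER_CUBIC))
H,S,V=[hsv[...,i].astype(int) for i in range(3)]
def comps(m,box,name,z):
    k=np.zeros_like(m,np.uint8); u0,u1,v0,v1=box; k[v0:v1,u0:u1]=m[v0:v1,u0:u1]
    n,l,st,ce=cv2.connectedComponentsWithStats(k)
    for i in range(1,n):
        if st[i,4]>8: print(name,st[i],ce[i].round(1),ray(c,*ce[i],z,s).round(1),"Pmed",np.median(P[l==i],0).round(1))
dial=(290,400,150,245)
comps((H>20)&(H<35)&(S>110)&(V>90),dial,"yel",47)
comps(((H<6)|(H>174))&(S>130)&(V>60),(350,400,150,245),"red",46)
comps(((H<6)|(H>174))&(S>130)&(V>60),(140,200,150,220),"boltred",82)
comps((H>6)&(H<20)&(S>160)&(V>120),(280,420,140,250),"ring",29)
# white drum top circle via depth
m=((abs(P[...,2]-42)<4)&(S<60)); k=np.zeros_like(m); k[150:245,290:390]=m[150:245,290:390]
w=P[k]; print("drum",len(w)); 
hull=cv2.convexHull(np.array([ray(c,u,v,42,s)[:2] for v,u in np.argwhere(k)]).astype(np.float32)); print(cv2.minEnclosingCircle(hull))
# plate
m=((S<45)&(V>100)&(P[...,2]>4)&(P[...,2]<20)); k=np.zeros_like(m,np.uint8); k[100:280,140:410]=m[100:280,140:410]; k=cv2.morphologyEx(k,cv2.MORPH_OPEN,np.ones((3,3)))
W=np.array([ray(c,u,v,12,s)[:2] for v,u in np.argwhere(k)]).astype(np.float32); print("plate",cv2.minAreaRect(W))
# tall things
for n,(u0,u1,v0,v1,lo,hi) in dict(post=(395,440,165,200,86,102),bolt=(150,185,170,200,76,90),bottle=(185,250,170,240,60,170),barTop=(320,370,180,240,82,92)).items():
    q=P[v0:v1,u0:u1].reshape(-1,3); q=q[(q[:,2]>lo)&(q[:,2]<hi)]; print(n,len(q),q.min(0).round(),q.max(0).round(),q.mean(0).round(1))
    if n=="barTop": print(cv2.minAreaRect(q[:,:2].astype(np.float32)))
q=P[:330,:140].reshape(-1,3); q=q[q[:,2]>70]; print("drill max y",np.sort(q[:,1])[-5:],np.percentile(q,[1,99],axis=0).round())
E
```

```text
yel [333 171   4  12  39] [334.3 176.8] [501.9  75.6  47. ] Pmed [501.7  75.   49.2]
yel [339 192   5  20  69] [341.3 201.4] [535.4  86.6  47. ] Pmed [524.3  78.6  88.6]
red [370 200  12   8  77] [375.8 204. ] [539.3 133.4  46. ] Pmed [538.7 133.   47.5]
boltred [157 178  24  18 235] [168.  186.7] [ 506.9 -131.8   82. ] Pmed [ 509.7 -135.4   75.3]
ring [359 160  34  41 279] [374.9 182.5] [513.4 134.8  29. ] Pmed [513.8 135.5  29.8]
ring [355 166   7   4  10] [358.4 167.2] [492.3 110.6  29. ] Pmed [491.9 110.7  30. ]
ring [288 175  91  68 798] [322.2 219.2] [566.7  64.4  29. ] Pmed [572.4  48.9  29.5]
drum 2384
((537.0835571289062, 79.53205871582031), 50.19816207885742)
plate ((536.6851196289062, 0.0361480712890625), (338.6171569824219, 237.13067626953125), 89.94744110107422)
post 216 [497. 166.  86.] [514. 183.  99.] [505.1 172.9  94.8]
bolt 139 [ 504. -147.   76.] [ 519. -132.   84.] [ 511.2 -138.9   81.5]
bottle 2159 [500. -95.  60.] [553. -41. 164.] [518.9 -63.4 122.1]
barTop 546 [509.  70.  82.] [565.  90.  90.] [535.8  79.1  87.2]
((536.8685913085938, 79.5863037109375), (56.28527069091797, 15.234783172607422), 7.377598285675049)
drill max y [3.07764421 3.07764421 3.07764421 3.07764421 3.07764421] [[ 416. -262.   77.]
 [ 617.    3.  475.]]
```

View pics/crop1.png

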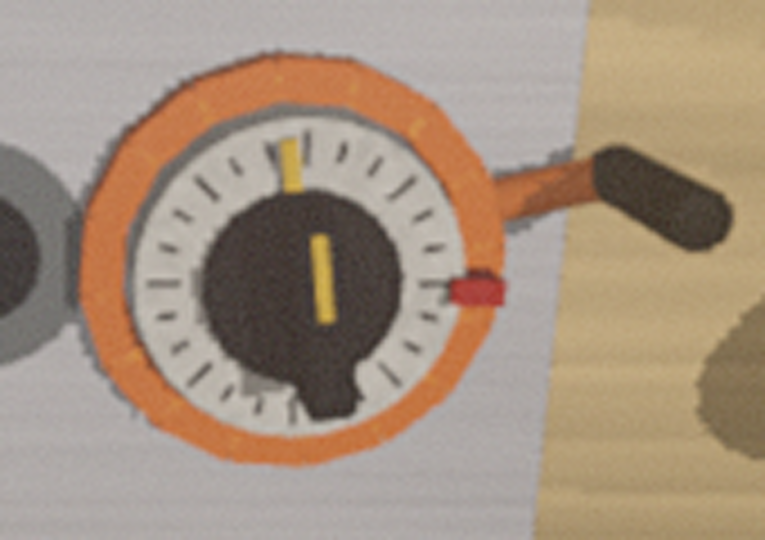

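The crop confirms the parts:
- **Pointer:** yellow, at 187° in world terms.
- **Red mark:** at 87.6°, so the knob needs about 1.74 rad clockwise.
- **Knob axis:** (537, 79.6), with plate yaw about 0.
- **Ring grip:** at 109°, so the ring joint is at about 0.30 rad.

Now I turn the knob.

```bash
cat >> h.py <<'E'
C=np.array([537.,79.6])
def look(name,pos=(487,80,230)):
    bot.move_to(list(pos),down(np.pi/2)); bot.dwell(.1); s=bot.read_state(); c=cam("wrist"); c["st"]=s; im=c["image"]
    cv2.imwrite(f"pics/{name}.png",im); np.save(name+".npy",c,allow_pickle=True)
    hsv=cv2.cvtColor(im,cv2.COLOR_BGR2HSV); H,S,V=[hsv[...,i].astype(int) for i in range(3)]; P=pts(c,s)
    d=np.hypot(P[...,0]-C[0],P[...,1]-C[1])
    for n,m,z in (("pointer",(H>20)&(H<35)&(S>110)&(V>90)&(d>28)&(d<49)&(abs(P[...,2]-48)<8),47),("mark",((H<6)|(H>174))&(S>130)&(V>60)&(d<70)&(d>38)&(abs(P[...,2]-47)<8),46)):
        q=np.array([ray(c,u,v,z,s)[:2] for v,u in np.argwhere(m)]); 
        if len(q): q=q.mean(0); print(n,m.sum(),q.round(1),np.degrees(np.arctan2(*(q-C)[::-1])).round(1))
    m=((abs(P[...,2]-42)<4)&(S<60)&(d<60)); w=np.array([ray(c,u,v,42,s)[:2] for v,u in np.argwhere(m)]).astype(np.float32)
    if len(w): print("drum",cv2.minEnclosingCircle(w))
    b=P[(abs(P[...,2]-88)<4)&(d<35)]; 
    if len(b): print("bar",cv2.minAreaRect(b[:,:2].astype(np.float32)))
    q=P[(P[...,2]>88)&(P[...,2]<102)&(d>85)&(d<115)]
    if len(q): q=q[:,:2].mean(0); print("post",q.round(1),2.2-np.arctan2(*(q-C)[::-1]))
    print("t",s["clock"])
E
python3 - <<'E'
from h import *
r=np.radians
bot.move_gripper(60,40)
bot.move_to([*C,140],down(r(97.3)))
bot.servo_line([*C,75],speed=80,until_force=15)
bot.move_gripper(5,40); s=bot.read_state(); print(s["grip_width"],s["grip_force"],s["ee_pos"],s["ft_force"])
for a in np.linspace(97.3,-2.4,5)[1:]: bot.move_to([*C,75],down(r(a)))
s=bot.read_state(); print(s["clock"],s["grip_width"],s["ft_force"],s["moment"],s["joint_positions"][0]-s["joint_positions"][5])
bot.move_gripper(60)
bot.servo_line([*C,180],speed=150)
look("w2")
E
```

```text
13.358620394269117 41.773207783699036 [536.99396751  81.26568871  75.67256869] [-3.79366582 14.08514455  6.32659904]
7.2333 13.701506887975741 [ 1.03595523 19.98412265  3.44045908] [ 3.43609687  0.13129513 -0.08800632] -0.03960851229636289
pointer 61 [539.9 117.9] 85.7
mark 121 [539.1 134. ] 87.8
drum ((537.027099609375, 79.69425964355469), 50.32268524169922)
bar ((537.0891723632812, 80.167724609375), (56.38262939453125, 14.875608444213867), 87.14979553222656)
post [504.9 173.6] 0.3002582493872019
t 10.1167
```

The pointer is within about 2° (1.6 mm) of the mark, and the ring still reads 0.30 rad. Next is the lock ring.

```bash
python3 - <<'E'
from h import *
def p(t,z): a=2.2-t; return [C[0]+98.8*np.cos(a),C[1]+98.8*np.sin(a),z],down(a-np.pi/2)
t0=.30
P0,q0=p(t0,150); bot.move_gripper(50); bot.move_to(P0,q0)
P0,q0=p(t0,76); print(bot.servo_line(P0,q0,speed=80,until_force=15))
bot.move_gripper(5,40); s=bot.read_state(); print(s["grip_width"],s["ft_force"])
for t in np.linspace(t0,1.14,9)[1:]:
    P1,q1=p(t,76); hit=bot.servo_line(P1,q1,speed=60,until_force=40)
    s=bot.read_state(); print(round(t,2),hit,s["ft_force"].round(1) if hasattr(s["ft_force"],'round') else s["ft_force"],s["grip_width"])
    if hit: break
e=np.array(s["ee_pos"][:2])-C; print(2.2-np.arctan2(e[1],e[0]),s["clock"])
bot.move_gripper(50)
e=s["ee_pos"]; bot.servo_line([e[0],e[1],180],speed=150)
look("w3")
E
```

```text
False
16.288039488900868 [-0.41057299 -0.76492234  4.73128082]
0.4 False [2.2 1.2 5.8] 16.268982671684466
0.51 False [1.  2.2 5.3] 15.976778515328288
0.62 False [2.  2.8 5. ] 16.269716757723604
0.72 False [1.2 3.2 5.6] 15.948591247909254
0.82 False [1.9 2.4 5.2] 16.643675580933394
0.93 False [0.9 2.6 5.1] 16.151913700775548
1.03 False [2.2 1.4 4.9] 16.185146193596328
1.14 False [1.2 1.6 5.1] 16.048720703892577
1.1437739589885252 15.775
pointer 60 [539.8 117.9] 85.8
mark 114 [539.4 134. ] 87.5
drum ((537.1320190429688, 79.87230682373047), 50.344051361083984)
bar ((537.129638671875, 80.1724853515625), (56.4005012512207, 14.849533081054688), 87.09483337402344)
t 19.05
```

View pics/w3.png

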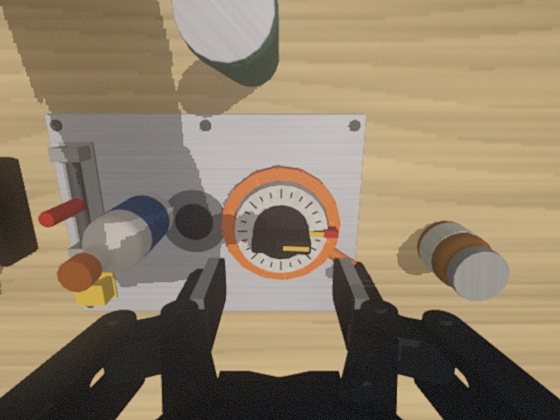

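The pointer sits at the mark at (318,234), with the mark at (330,233). The orange arm leads off at (342,255), but the finger hides the grip. I check it from higher up on the way to the bolt.

```bash
python3 - <<'E'
from h import *
look("w4",(430,-80,300))
c=np.load("w4.npy",allow_pickle=True).item(); P=pts(c,c["st"]); im=c["image"]
x,y,z=P[...,0],P[...,1],P[...,2]
def st(n,m):
    q=P[m]; print(n,len(q),np.percentile(q,[2,98],axis=0).round(1).tolist(),q.mean(0).round(1)) if len(q) else print(n,0)
B=(x>480)&(x<560)&(y>-165)&(y<-115)
st("bolt top",B&(z>76)&(z<90))
G=(x>480)&(x<575)&(y>-110)&(y<-30)
st("bottle",G&(z>60)&(z<175)); st("bottle>115",G&(z>115)&(z<175)); st("bottle>100",G&(z>100)&(z<175))
D=(x>400)&(x<680)&(y<-170)&(y>-330)
st("drill",D&(z>70)&(z<200)); st("batt",D&(z>30)&(z<65))
st("post",(np.hypot(x-C[0],y-C[1])>85)&(np.hypot(x-C[0],y-C[1])<115)&(z>88)&(z<102))
E
```

```text
pointer 29 [539.6 121.1] 86.4
mark 71 [538.9 134.4] 88.0
drum ((536.4246215820312, 79.11656188964844), 50.89199447631836)
bar ((537.0411987304688, 79.33108520507812), (56.24721145629883, 15.312875747680664), 87.55726623535156)
post [585.1 164.4] 1.1449321696952488
t 19.9583
bolt top 141 [[504.0, -146.4, 76.8], [518.1, -132.6, 83.8]] [ 510.3 -139.5   81.6]
bottle 2605 [[500.6, -93.2, 64.2], [537.7, -45.4, 163.3]] [516.2 -69.6 120.1]
bottle>115 1404 [[509.1, -86.6, 115.5], [537.6, -51.5, 163.5]] [521.6 -69.2 140.7]
bottle>100 2049 [[502.3, -92.3, 102.2], [538.3, -46.2, 163.4]] [519.1 -69.4 130.7]
drill 7429 [[465.7, -271.7, 79.0], [547.0, -221.1, 190.9]] [ 498.  -241.3  169.6]
batt 3824 [[462.1, -282.0, 32.7], [575.3, -213.3, 60.1]] [ 510.1 -237.2   53.8]
post 200 [[578.4, 157.8, 88.7], [593.3, 174.0, 97.5]] [585.1 164.4  94.8]
```

View pics/w4.png

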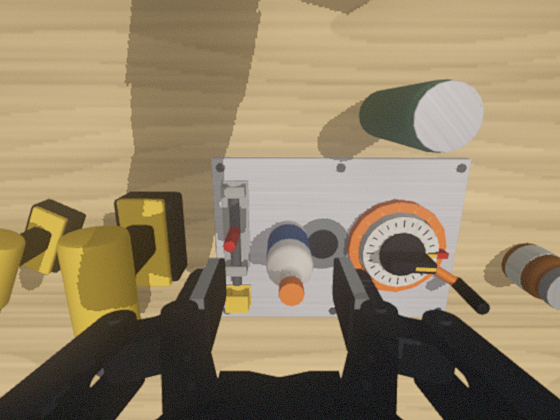

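The ring reads 1.145, so it is tight, and the pointer is still at the mark. The bolt handle is at (231,240), with the bottle at (290,265) to its right and the drill at (160,240) to its left. From depth the handle is at (511, -140), with at least 10 mm clear on each side of the gripper body. Now I push the bolt.

```bash
python3 - <<'E'
from h import *
q=down(np.pi/2); y=-141
bot.move_gripper(38,40)
bot.move_to([511,y,230],q)
print(bot.servo_line([511,y,79],q,speed=80,until_force=10))
bot.move_gripper(5,40); s=bot.read_state(); print(s["grip_width"],s["ee_pos"],s["ft_force"])
hit=bot.servo_line([560,y,79],q,speed=30,until_force=20); bot.dwell(.4)
s=bot.read_state(); print(hit,s["ee_pos"],s["ft_force"],s["grip_width"],s["clock"])
bot.move_gripper(38); e=s["ee_pos"]
bot.servo_line([e[0],e[1],240],q,speed=100)
look("w5",(430,-80,300))
c=np.load("w5.npy",allow_pickle=True).item(); P=pts(c,c["st"]); x,yy,z=P[...,0],P[...,1],P[...,2]
def st(n,m):
    k=P[m]; print(n,len(k),k.mean(0).round(1)) if len(k) else print(n,0)
st("bolt top",(x>480)&(x<600)&(yy>-165)&(yy<-115)&(z>76)&(z<90))
st("bottle",(x>480)&(x<575)&(yy>-110)&(yy<-30)&(z>60)&(z<175))
st("drill",(x>400)&(x<680)&(yy<-170)&(yy>-330)&(z>70)&(z<200))
E
```

```text
False
4.878611096449146 [ 511.63794979 -140.9643879    79.97495131] [-0.73627673  1.32653319  8.66005441]
False [ 559.60059039 -141.18394086   79.83358796] [-8.80131547  0.18019272 10.79124901] 5.239551940918865 25.4833
pointer 23 [539.6 121. ] 86.4
mark 72 [538.7 134. ] 88.2
drum ((535.9137573242188, 84.74458312988281), 55.61700439453125)
bar ((536.7179565429688, 79.16963195800781), (56.0215950012207, 15.009048461914062), 88.45755767822266)
post [585.1 164.4] 1.1449763021148318
t 28.425
bolt top 0
bottle 2598 [516.2 -69.7 120. ]
drill 7846 [ 501.2 -241.8  170.9]
```

View pics/w5.png

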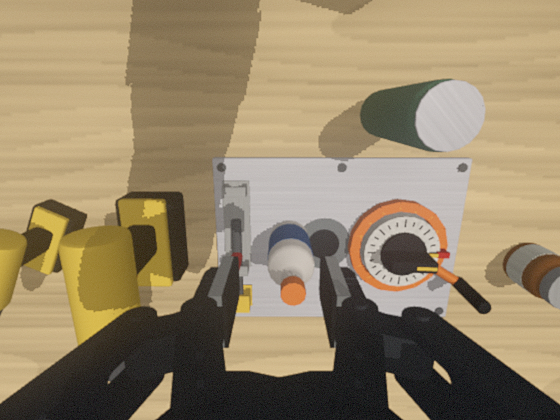

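The handle slipped ahead of the pads (grip width 5), so the closed fingers pushed it. Its red base shows at (238,258), but the finger hides its top. I look from farther back to see where it is.

```bash
python3 - <<'E'
from h import *
bot.move_gripper(85)
look("w6",(430,-150,290))
c=np.load("w6.npy",allow_pickle=True).item(); P=pts(c,c["st"]); x,y,z=P[...,0],P[...,1],P[...,2]; im=c["image"]
def st(n,m):
    k=P[m]; print(n,len(k),np.percentile(k,[2,98],axis=0).round(1).tolist(),k.mean(0).round(1)) if len(k) else print(n,0)
h=cv2.cvtColor(im,cv2.COLOR_BGR2HSV).astype(int); red=((h[...,0]<6)|(h[...,0]>174))&(h[...,1]>130)&(h[...,2]>50)
B=(x>480)&(x<600)&(y>-165)&(y<-115)
st("bolt top",B&(z>76)&(z<90)); st("red",B&red&(z>20))
v,u=np.argwhere(B&red&(z>20)).mean(0).astype(int) if (B&red&(z>20)).any() else (220,280)
cv2.imwrite("pics/crop6.png",cv2.resize(im[max(v-75,0):v+75,max(u-100,0):u+100],None,fx=4,fy=4))
E
```

```text
pointer 19 [539.6 122.5] 86.5
mark 73 [538.5 134.1] 88.4
drum ((536.2738037109375, 84.1242446899414), 56.32375717163086)
bar ((536.5855712890625, 79.17804718017578), (56.86652374267578, 15.458984375), 88.2666015625)
post [585.1 163.9] 1.147706752179053
t 29.4833
bolt top 140 [[541.3, -147.3, 76.8], [555.1, -133.0, 83.5]] [ 547.4 -140.2   81.5]
red 276 [[541.0, -146.1, 35.7], [555.1, -133.0, 83.5]] [ 545.2 -139.6   68.4]
```

View pics/crop6.png

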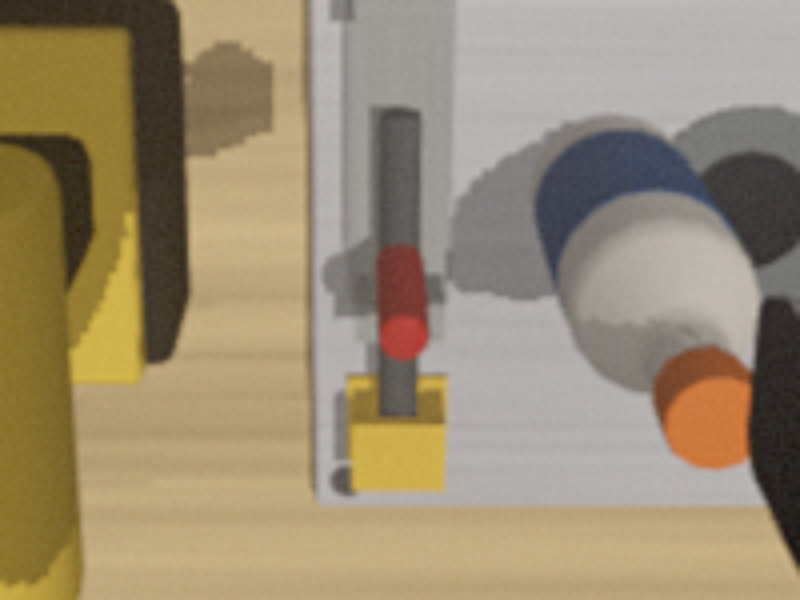

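The handle top moved 37 mm, from x 510.7 to 547.4, and is near the keeper, but I can't tell yet whether it is fully home. I push it from behind with closed fingers until it meets firm resistance.

```bash
python3 - <<'E'
from h import *
q=down(np.pi/2); y=-141.5
bot.move_gripper(0,40)
bot.move_to([508,y,230],q)
print(bot.servo_line([508,y,73],q,speed=90,until_force=10))
hit=bot.servo_line([545,y,73],q,speed=25,until_force=18)
s=bot.read_state(); print(hit,s["ee_pos"],s["ft_force"],s["clock"])
bot.dwell(.3); e=bot.read_state()["ee_pos"]
bot.servo_line([e[0]-12,y,73],q,speed=60); bot.servo_line([e[0]-12,y,240],q,speed=120)
bot.move_gripper(85)
look("w7",(430,-150,290))
c=np.load("w7.npy",allow_pickle=True).item(); P=pts(c,c["st"]); x,y,z=P[...,0],P[...,1],P[...,2]
def st(n,m):
    k=P[m]; print(n,len(k),k.mean(0).round(1)) if len(k) else print(n,0)
st("bolt top",(x>480)&(x<600)&(y>-165)&(y<-115)&(z>76)&(z<90))
st("bottle",(x>480)&(x<575)&(y>-110)&(y<-30)&(z>60)&(z<175))
E
```

```text
False
True [ 530.47090731 -141.22003389   72.26647458] [-4.78400463  0.55554176  4.6858195 ] 33.6333
pointer 21 [539.5 122.6] 86.6
mark 75 [538.5 134.2] 88.4
drum ((535.2540893554688, 84.06131744384766), 55.57772445678711)
bar ((536.6724243164062, 79.24374389648438), (57.32338333129883, 15.234859466552734), 87.80581665039062)
post [585.  163.9] 1.1463048307128607
t 37.2083
bolt top 141 [ 547.3 -140.1   81.6]
bottle 2831 [516.5 -74.3 118. ]
```

The bolt met 18 N and did not move, against friction of only 2.5 N, so it is against its end stop. I check that the loose objects have not moved, then hand in.

```bash
python3 - <<'E'
from h import *
bot.move_to([300,-350,330],down(0))
c0=np.load("top.npy",allow_pickle=True).item(); c=cam("top")
A,B=pts(c0),pts(c); ok=True
for n,(u0,u1,v0,v1,lo,hi) in dict(bottle=(285,315,185,215,100,175),can=(228,265,250,285,120,190),jar=(143,175,165,198,60,95),drill=(350,400,150,235,140,200)).items():
    r=[]
    for P in (A,B):
        q=P[v0:v1,u0:u1].reshape(-1,3); q=q[(q[:,2]>lo)&(q[:,2]<hi)]; r.append(np.median(q,0))
    d=np.abs(r[1]-r[0]).max(); ok&=d<8; print(n,r[0].round(),r[1].round())
print(bot.read_state()["clock"],ok)
if ok: print(bot.finish_job())
E
```

```text
bottle [524. -66. 118.] [524. -66. 118.]
can [363.  48. 180.] [363.  48. 180.]
jar [568. 272.  85.] [568. 272.  85.]
drill [ 535. -245.  184.] [ 535. -245.  184.]
38.2917 True
the job is handed in; nothing more can be done
None
```

The job is handed in: the pointer is about 1–2 mm from the red mark, the lock ring is tight at about 1.145 rad, the bolt is against its end stop, the bottle, can, jar and drill have not moved, and the arm is clear of everything; the judge gave no verdict.

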